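# Start a large coffee on the capsule machine

### The job

Get the capsule coffee machine going for the mug that stands under its spout: push the raised lever on top all the way down until it is fully home, then switch the machine on by pressing down the raised, white-dotted half of the red rocker until it snaps over, and then press the large-cup key (the bigger of the two white round keys) fully down and let it come up again. Do the three in that order, with the fingertips only: nothing is to be picked up, do not shove, tip or lift the machine, do not press the small-cup key, press no key before the lever is down and the rocker is on, and leave the mug, honey jar, lemon, spoon and sachets where they are.

Things in the scene. Friction and masses are not known exactly. Their poses are not given: they have to be found in the camera images.
- machine: White capsule coffee machine, 290 mm deep (x), 140 wide (y), 245 high with the lever down, 3.2 kg on rubber feet. Origin under its centre. Front (spout, mug) faces its -x; its +y is the left side seen from the front. Black panel on top, 227 mm up, from 14 mm in front of the origin to 90 mm behind: two white round keys side by side, the red rocker behind them, tank at the back 213 mm high.
- lever (a joint): Lever angle (rad): 0 = fully down; starts at 0.75 to 1.0. U-shaped handle with a round grip bar along machine y, turning about point lever_hinge. At angle q the bar's centre lies 114*cos(q+0.275) mm in front of the hinge (machine -x) and 114*sin(q+0.275) mm above it. A stiff hinge: it stays wherever it is left (about 0.2 N m, some 2 N at the bar at right angles to the arm).
- lever_hinge (a point): Middle of the lever's hinge axis, inside the machine's head, 10 mm in front of the machine's origin and 205 mm up. Axes parallel to the machine's.
- lever_bar (a point): Centre of the lever's black grip bar, 18 mm thick, 84 mm long; moves with the lever.
- rocker (a joint): Angle of the red rocker switch (rad): 0 = off (start), 0.30 = on; it snaps over the middle (0.15) and stays in either end position. Pressing the raised half near its outer end takes about 4 N.
- rocker_pivot (a point): Middle of the rocker, bottom of its V-shaped face; 58 mm behind the machine's origin, 232 mm up. The rocker is 24 mm (machine x) by 45 mm (machine y), axis along machine x. The raised half with the white dot is on the +y side and rises 6.5 mm at its outer end; fully pressed, its face is level with this point and the other half stands up.
- rocker_on_half (a point): Point on the face of the dotted half, 16 mm out from the pivot: press here, straight down; it goes down about 5 mm.
- key_large (a joint): Travel of the large-cup key (m): 0 = up, 0.005 = fully down, straight down; springs back; 1 N to start it, about 4.5 N fully down.
- key_large_top (a point): Centre of the top of the large-cup key: white, round, 27 mm across, with a bigger dark cup picture, its top 8 mm above the panel; 12 mm behind and 26 mm to the +y side of the machine's origin.
- key_small (a joint): Travel of the small-cup key (m), 0 = up, 0.005 = down. Not to be pressed.
- key_small_top (a point): Centre of the top of the small-cup key: white, round, 20 mm across, small cup picture; 52 mm beside the large-cup key, towards machine -y, top at the same height.
- mug_tea: White spotted mug, 93 mm high, 92 mm across, under the spout on the drip tray (34 mm up), its handle to the machine's front and -y side. Origin on its underside, midway along the 127 mm from handle to far wall, so 17 mm off the bowl's axis towards the handle. To be left alone.
- honey_jar: Glass honey jar, 71 mm across, 110 mm high, beside the machine. Origin at the centre of its underside. To be left alone.
- teaspoon: Steel teaspoon, 132 mm, on the worktop in front of the machine. To be left alone.
- sachets_blue: White and blue sugar sachets, 55 mm high, in front of the machine. To be left alone.
- lemon: Lemon, 78 mm long, on the worktop beside the machine's front. To be left alone.

How it is judged:
On the way, in this order (a step that is already met when the one before it is completed fails the run):
1. the lever is pushed fully home (value of joint lever below 0.05 rad), for 0.2 s.
2. the rocker is snapped to on (value of joint rocker above 0.23 rad), for 0.2 s.
3. the large-cup key is pressed down (value of joint key_large above 0.0035 m), for 0.05 s.
At the end, for the whole second after the job is handed in: The lever is down (within 0.05 rad of home), the rocker is on (beyond 0.23 of 0.30 rad), both keys are up again (within 1 mm), the machine stands upright and at rest within 20 mm of where it was, and the mug stands upright under the spout (its origin within 115 mm of the lever's hinge in plan) (value of joint lever below 0.05 rad and value of joint rocker above 0.23 rad and value of joint each of key_large, key_small below 0.001 m and angle between machine's own z axis and vertical below 0.05 rad and distance of machine from where it was at the start of the episode below 0.02 m and linear speed of machine below 0.02 m/s and angle between mug_tea's own z axis and vertical below 0.1 rad and horizontal distance between mug_tea and lever_hinge below 0.115 m); the robot touches nothing.
It fails at once if the small-cup key is pressed (2 mm or more) (value of joint key_small above 0.002 m).
It fails at once if the rocker is switched on before the lever is down, or the large-cup key is pressed while the lever is not down or the rocker is off ((value of joint key_large above 0.0025 m and (value of joint lever above 0.1 rad or value of joint rocker below 0.15 rad)) or (value of joint rocker above 0.2 rad and value of joint lever above 0.1 rad)).
It fails at once if the machine is lifted, tipped or shoved (over 20 mm) (distance of machine from where it was at the start of the episode above 0.02 m or angle between machine's own z axis and vertical above 0.08 rad).
It fails at once if the mug is lifted, tipped or moved (over 30 mm) (distance of mug_tea from where it was at the start of the episode above 0.03 m or z of mug_tea in the frame of machine above 0.045 m or angle between mug_tea's own z axis and vertical above 0.2 rad).
It fails at once if the honey jar, spoon, sachets or lemon are moved (over 20 mm) (distance of any of honey_jar, teaspoon, sachets_blue, lemon from where it was at the start of the episode above 0.02 m).
It also fails if it takes over 45 s, if anything falls off the work surface, if the arm or the gripper's body presses on something with over 40 N, if the wrist force passes 120 N, or if a joint passes its speed limit or range.

### The arm

A 6-joint arm with a two-finger parallel gripper is mounted at the origin on a cart in front of the work surface, level with it; the furniture and walls round the work are solid. World frame = base frame: x ahead of the robot, y to its left, z up, the work surface at z = 0. Lengths are in m, angles in rad, forces in N, time in s.
With the tool pointing down it reaches from about 0.3 to 0.85 m from the base axis. Payload 4.2 kg.
Tool frame: the origin (TCP) lies at the very end of the fingers, on their centre line; the grasp point (between the pads) lies 19 mm behind it (grip_point_offset is the distance from the TCP to the grasp point, in m); z points along the fingers, y is the direction in which the jaws open and shut (so a half turn about z gives the same grasp; the last joint's range is limited). The gripper opens to 91 mm and grips with 3 to 60 N. Pads are 32 mm wide; open, the fingers measure 118 mm over their backs; the gripper's body (76 mm by 178 mm) begins 60 mm behind the grasp point.
Start: joints at [-1.353, 0.32, 1.565, -0, 1.257, -0.02], TCP at [0.135, -0.559, 0.214] pointing down, gripper open.
Joint ranges: [-3.11, 3.11], [-0.84, 2.01], [0.21, 2.61], [-1.34, 4.49], [0.05, 2.63], [-2.56, 2.56]. Speed limits (rad/s): [2.57, 2.57, 3.14, 3.14, 3.14, 3.14].

### API

Orientations are given as a rotation vector (axis times angle).
In Python, from cell import get_state, snapshot, sign_off, find_in, trace, pinpoint, grip_point_offset gives the robot as it stands.
- The arm moves only by the tool send_rows, never from a script. Its argument "series" is a list of rows, each a list of 7 numbers: the shift along the world's x, y, z in mm, then the turn, a rotation vector about the world's x, y, z in rad, then the closure, from 0 (fully open) to 1 (shut). A call has 1 to 10 rows; each row shifts and turns the commanded pose from where the row before left it; what a row does not reach is not made up. A row lasts 1/10 s, in which the tool goes at most 50 mm and 8.59 degrees, less where a joint would pass 70% of its speed; a pose out of reach is approached as far as the arm can. A call is refused whole if a number of a shift passes 50 or a number of a turn 0.15, either way. A call with a gripper value outside its range is refused whole. The fingers move at their own pace and stop on an object; "grip_force" is the grip in N (left out, the last holds). Time passes only in rows, so rows that do not move let the fingers close. It gives the time, the measured TCP pose, the force and the opening at its end, in the units of the state.
- get_state(): the state, without advancing time (a new reading comes with each control period).
- snapshot(name): name is "scene" or "top" or "wrist"; returns a dict with "frame" (384x512x3 uint8, red, green, blue), "z_map" (384x512 float32, m along the optical axis (not along the pixel's ray), 0 where there is no reading), "fov_y" (degrees; the focal length in pixels is half the picture's height over the tangent of half this angle, whatever the lens; pixels are square), "cx", "cy" (the principal point, pixels), "k1" (the pictures are not rectified: a ray, as slopes to the right and down, at radius r is drawn at 1 + k1 r^2 times it, then the intrinsics apply), "T" (4x4, takes a point from camera to world coordinates); the wrist camera has in their place "mount" (4x4, takes a point from camera to tool coordinates, whose origin is the TCP and whose axes are the flange's). Camera axes: x right, y down, z forward; pixel columns grow to the right and rows downward; lengths in m; the calibration is good to about 2 mm. A picture is of the moment at which its call begins: read the wrist's pose just before it.
- sign_off(): hands the job in, once; it reports no verdict.
Trained networks look in a picture, given as the dict that the camera call returned (one of the last four; its "shot" number tells which), for a name from the list of things; names that differ only in an ending like _2 or _b are one class to them, and where a whole thing is asked for, a point or a joint stands for the part that bears it (a point fixed in the world has none). Each returns a list of dicts, best first, with "confidence" (0 to 1); they miss things now and then, are a little off and sometimes report something else, mostly with a low value. They report only what shows in the picture. A call takes as long as a camera call.
- find_in(target, picture): "centre" ([x, y, z] in m, in world coordinates, good to about 4 mm: the middle of the surface that is visible of it).
- trace(target, picture): "pixels" (384x512 bool, what is visible of it).
- pinpoint(target, picture): "centre" ([x, y, z] in m, in world coordinates, good to about 4 mm: a listed point, or the origin of a listed thing).
The state is a dict: "t": time; "qpos": joint angles; "qd": joint speeds; "effort": joint torques, N m; "tcp_pos": TCP position; "ee_rot": TCP orientation; "force": force on the tool from outside, world axes, zero at the start; "wrist_torque": the same for the moment, N m; "grip_width": finger opening in m.
Only numpy, scipy, OpenCV 4.12 (cv2) and the standard library are available. Lean on these libraries where they do the work, as an engineer would, in place of code of your own. Each camera call takes 0.05 s, during which the arm holds its last target. There are 200 camera calls.

## Working session

There is one attempt and no reset: what is moved stays moved. The work goes in short steps, Python scripts to look and compute and a tool call to move; the robot and the scene stay as the last step left them, time stands still between calls to the robot, and variables do not carry over. Pictures are saved under pics/ and viewed, about 8 in all and at most 12, crops included, and the job is handed in when it is done.

Besides the shell and the picture viewer there is one more tool, called in YAML: its name, and indented under it one key for each argument. send_rows: Moves the arm, as the interface text tells. Its arguments: {"type":"object","properties":{"series":{"type":"array"},"grip_force":{"type":"number"}},"required":["series"]}

```bash
mkdir -p pics; cat > h.py <<'E'
import numpy as np,cv2
from cell import *
def save(s,n): cv2.imwrite('pics/'+n,s['frame'][:,:,::-1])
E
python3 - <<'E'
from h import *
s=get_state();print({k:np.round(v,3) for k,v in s.items()})
ims=[]
for c in ('scene','top'):
    p=snapshot(c);ims.append(p['frame'])
    for n in ['machine','lever_hinge','lever_bar','rocker_pivot','rocker_on_half','key_large_top','key_small_top','mug_tea','honey_jar','lemon']:
        r=pinpoint(n,p)
        print(c,n,[(np.round(d['centre'],3),round(d['confidence'],2)) for d in r[:2]])
cv2.imwrite('pics/a.png',cv2.resize(np.vstack(ims)[:,:,::-1],(450,675))[:600] if 0 else cv2.resize(np.hstack(ims)[:,:,::-1],(800,300)))
E
```

```text
{'t': np.float64(0.0), 'qpos': array([-1.353,  0.32 ,  1.566, -0.   ,  1.257, -0.02 ]), 'qd': array([-0.001,  0.001, -0.001, -0.   , -0.001,  0.001]), 'effort': array([-3.0000e-03, -4.1246e+01, -2.3197e+01,  7.3000e-02,  4.6000e-02,
       -0.0000e+00]), 'tcp_pos': array([ 0.135, -0.558,  0.213]), 'ee_rot': array([-3.118, -0.372,  0.   ]), 'force': array([ 0.284, -0.191,  0.128]), 'wrist_torque': array([-0.021,  0.058,  0.014]), 'grip_width': np.float64(0.091)}
scene machine [(array([0.491, 0.02 , 0.001]), 0.76)]
scene lever_hinge [(array([0.487, 0.026, 0.206]), 0.94), (array([ 0.519, -0.031,  0.234]), 0.2)]
scene lever_bar [(array([0.452, 0.076, 0.304]), 0.78)]
scene rocker_pivot [(array([ 0.52 , -0.032,  0.231]), 0.65)]
scene rocker_on_half [(array([ 0.531, -0.027,  0.238]), 0.55)]
scene key_large_top [(array([0.523, 0.019, 0.238]), 0.6)]
scene key_small_top [(array([ 0.47 , -0.008,  0.236]), 0.58)]
scene mug_tea [(array([0.431, 0.094, 0.036]), 0.92)]
scene honey_jar [(array([ 0.587,  0.066, -0.001]), 0.74)]
scene lemon [(array([0.527, 0.159, 0.006]), 0.9)]
top machine []
top lever_hinge [(array([0.487, 0.026, 0.207]), 0.66), (array([0.455, 0.074, 0.306]), 0.38)]
top lever_bar [(array([0.455, 0.073, 0.305]), 0.89)]
top rocker_pivot [(array([ 0.517, -0.034,  0.231]), 0.75)]
top rocker_on_half [(array([ 0.528, -0.027,  0.244]), 0.59)]
top key_large_top [(array([0.52 , 0.02 , 0.233]), 0.44)]
top key_small_top [(array([ 0.474, -0.008,  0.235]), 0.57)]
top mug_tea []
top honey_jar [(array([ 0.586,  0.066, -0.005]), 0.93)]
top lemon [(array([ 0.525,  0.164, -0.   ]), 0.78), (array([ 0.472, -0.006,  0.232]), 0.57)]
```

View pics/a.png

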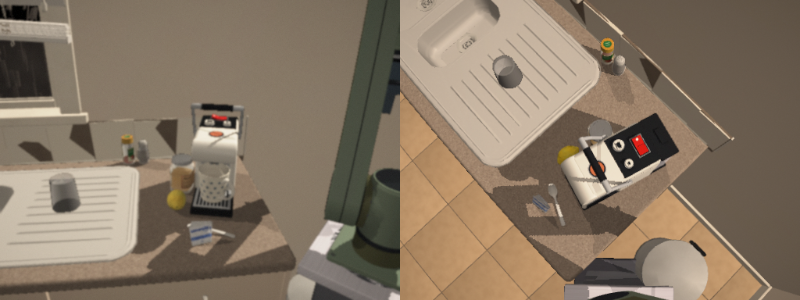

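The pictures show the machine (top view about 615,160) turned so its front points to world -x/+y, lever raised. The mug is under the spout, and the jar and lemon are at its +y side. The point estimates from the two views agree. Next I fit the machine pose.

```bash
cat > fit.py <<'E'
from h import *
from scipy.optimize import least_squares
from scipy.spatial.transform import Rotation as R
L=[[0,0],[-10,0],[-10,0],[58,0],[58,0],[58,16],[58,16],[12,26],[12,26],[12,-26],[12,-26]]
W=[[491,20],[487,26],[487,26],[520,-32],[517,-34],[531,-27],[528,-27],[523,19],[520,20],[470,-8],[474,-8]]
L=np.array(L,float);W=np.array(W,float)
f=lambda p:(L@np.array([[np.cos(p[2]),-np.sin(p[2])],[np.sin(p[2]),np.cos(p[2])]]).T+p[:2]-W).ravel()
r=least_squares(f,[491,20,-.97],loss='soft_l1',f_scale=3);p=r.x
def w(x,y,z): c,s=np.cos(p[2]),np.sin(p[2]);return np.round([p[0]+c*x-s*y,p[1]+s*x+c*y,z],1)
E
python3 - <<'E'
from fit import *
print(p,np.degrees(p[2]));print(np.round(r.fun.reshape(-1,2),1).tolist())
for q in [.8,.7,.6,.5,.4,.3,.2,.1,0]:
    a=q+.275;print(q,'tip',w(-10-114*np.cos(a),0,205+114*np.sin(a)+9))
print('rock',w(58,18,237),'key',w(12,26,235),w(12,26,228))
T=R.from_rotvec(get_state()['ee_rot']).as_matrix();print(T.round(3))
ty=np.arctan2(T[1,1],T[0,1]);print('turn to +y',(p[2]+np.pi/2-ty+np.pi)%(2*np.pi)-np.pi)
E
```

```text
[490.99365585  17.39822823  -1.09197194] -62.56538357510509
[[-0.0, -2.6], [-0.6, 0.3], [-0.6, 0.3], [-2.3, -2.1], [0.7, -0.1], [0.9, 0.3], [3.9, 0.3], [-3.4, -0.3], [-0.4, -1.3], [3.4, 2.8], [-0.6, 2.8]]
0.8 tip [461.4  74.4 314.3]
0.7 tip [456.9  83.1 308.4]
0.6 tip [452.7  91.1 301.5]
0.5 tip [448.9  98.6 293.8]
0.4 tip [445.4 105.3 285.2]
0.3 tip [442.3 111.2 276. ]
0.2 tip [439.7 116.3 266.1]
0.1 tip [437.5 120.4 255.8]
0 tip [435.8 123.7 245. ]
rock [533.7 -25.8 237. ] key [519.6  18.7 235. ] [519.6  18.7 228. ]
[[ 0.972  0.236  0.   ]
 [ 0.236 -0.972 -0.   ]
 [-0.     0.    -1.   ]]
turn to +y 1.811816478423487
```

send_rows:
  series:
    - [0,0,45,0,0,0,1]
    - [0,0,45,0,0,0.12,1]
    - [0,0,45,0,0,0.12,1]
    - [20,30,30,0,0,0.12,1]
    - [24,38,10,0,0,0.12,1]
    - [24,38,0,0,0,0.12,1]
    - [24,38,0,0,0,0.12,1]
    - [24,38,0,0,0,0.12,1]
    - [24,38,0,0,0,0.12,1]
    - [24,38,0,0,0,0.12,1]

```text
t: 2.1
tcp_pos: [0.3, -0.2991, 0.3892]
ee_rot: [2.479, 1.928, 0.0]
force: [1.4, 0.6, 0.1]
grip_width: 0.014
```

send_rows:
  series:
    - [24,38,0,0,0,0.12,1]
    - [24,38,0,0,0,0.12,1]
    - [24,38,0,0,0,0.12,1]
    - [24,38,0,0,0,0.12,1]
    - [24,38,0,0,0,0.12,1]
    - [24,38,0,0,0,0.12,1]
    - [24,38,0,0,0,0,1]
    - [0,20,0,0,0,0,1]
    - [0,0,0,0,0,0,1]
    - [0,0,0,0,0,0,1]

```text
t: 3.1
tcp_pos: [0.4673, -0.015, 0.389]
ee_rot: [1.646, 2.676, -0.001]
force: [-1.1, 0.2, -1.4]
grip_width: 0.0001
```

```bash
python3 - <<'E'
from h import *
s=get_state();print(s['t'],s['tcp_pos'],s['ee_rot'],s['force'],s['grip_width'],s['qpos'])
p=snapshot('wrist');save(p,'b.png');print(p['mount'])
for n in ['lever_hinge','lever_bar','rocker_pivot','rocker_on_half','key_large_top','key_small_top']:
    print(n,[(np.round(d['centre'],4),round(d['confidence'],2)) for d in pinpoint(n,p)[:2]])
E
```

```text
3.1 [ 0.46732662 -0.01497315  0.38900219] [ 1.64570390e+00  2.67559385e+00 -9.70572450e-04] [-1.08076217  0.15917866 -1.38782708] 0.0001260115997002403 [-5.61029118e-02  8.40587286e-02  1.43917732e+00 -7.30602432e-04
  1.61830588e+00 -5.24066136e-01]
[[-1.16523072e-03 -9.63175094e-01 -2.68872423e-01  7.43988260e-02]
 [ 9.99999312e-01 -1.15821509e-03 -1.84719555e-04 -3.34853461e-04]
 [-1.33494821e-04 -2.68872453e-01  9.63175782e-01 -1.70280238e-01]
 [ 0.00000000e+00  0.00000000e+00  0.00000000e+00  1.00000000e+00]]
lever_hinge [(array([0.4842, 0.0257, 0.2066]), 0.68)]
lever_bar [(array([0.4523, 0.0762, 0.3015]), 0.76)]
rocker_pivot [(array([ 0.5195, -0.0256,  0.232 ]), 0.98)]
rocker_on_half [(array([ 0.531 , -0.0265,  0.2329]), 0.98)]
key_large_top [(array([0.5225, 0.0191, 0.2311]), 0.94)]
key_small_top [(array([ 0.4699, -0.0054,  0.2344]), 0.89)]
```

View pics/b.png

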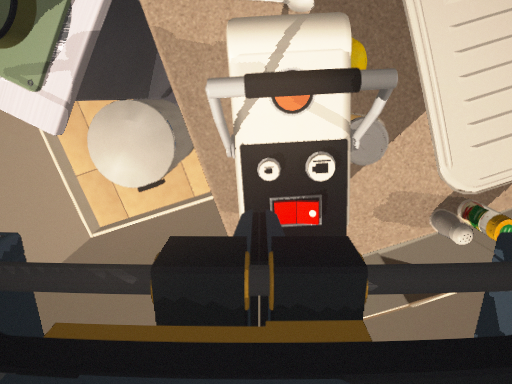

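The wrist picture shows the lever bar at (303,81), small key (268,169), large key (320,166), and the red rocker centred at (296,212) with its dot at (312,213), close to aligned with the tool. I deproject these features with my own code and refit.

```bash
python3 - <<'E'
from h import *
from scipy.optimize import least_squares
from scipy.spatial.transform import Rotation as R
s=get_state();p=snapshot('wrist')
T=np.eye(4);T[:3,:3]=R.from_rotvec(s['ee_rot']).as_matrix();T[:3,3]=s['tcp_pos'];T=T@p['mount']
f=192/np.tan(np.radians(p['fov_y']/2));z=p['z_map']
K=np.array([[f,0,p['cx']],[0,f,p['cy']],[0,0,1]])
def dp(u,v,zz=None):
    q=cv2.undistortPoints(np.array([[[u,v]]],float),K,np.array([p['k1'],0,0,0.]))[0,0]
    d=np.median(z[int(v)-2:int(v)+3,int(u)-2:int(u)+3])
    return (T@[q[0]*d,q[1]*d,d,1])[:3]
g=p['frame'].astype(int);red=(g[:,:,0]>150)&(g[:,:,1]<80)&(g[:,:,2]<80);red[:195]=0;red[235:]=0
v,u=np.nonzero(red);print('red box',u.min(),u.max(),v.min(),v.max())
white=(g.min(2)>150).astype(np.uint8);white[:148]=0;white[188:]=0;white[:,:250]=0;white[:,342:]=0
n,l,st,c=cv2.connectedComponentsWithStats(white)
for i in range(1,n):
    if st[i,4]>40:
        x,y,w_,h_=st[i,:4];uc,vc=x+w_/2-.5,y+h_/2-.5;print('white',st[i],np.round(dp(uc,vc)*1000,1))
print('red',np.round(dp((u.min()+u.max())/2,(v.min()+v.max())/2)*1000,1),'dot',np.round(dp(312,213)*1000,1))
print('bar top mid',np.round(dp(302,81)*1000,1),'ends',np.round(dp(250,84)*1000,1),np.round(dp(355,79)*1000,1))
print('panel',np.round(dp(292,152)*1000,1),np.round(dp(294,185)*1000,1))
for a in np.array(T[:2,:2]).round(3): print(a)
E
```

```text
red box 274 319 201 223
white [306 153  29  28 444] [517.4  18.2 235.5]
white [258 159  22  22 302] [473.5  -7.2 235.3]
red [520.1 -34.8 231.7] dot [533.4 -27.3 236.8]
bar top mid [456.2  74.1 311.7] ends [424.3  55.7 312. ] [489.   92.5 312.1]
panel [487.4  17.6 226.9] [505.3 -11.5 226.6]
[0.894 0.431]
[ 0.448 -0.861]
```

The fit agrees with the given dimensions: yaw -60.2°, origin (490, 15.5), key spacing 51 mm against 52, bar top 312 mm, so q≈0.77. Next I go above the bar.

send_rows:
  series:
    - [-11,45,0,0,0,0.05,1]
    - [0,44,0,0,0,0,1]
    - [0,0,-40,0,0,0,1]
    - [0,0,-24,0,0,0,1]
    - [0,0,-8,0,0,0,1]
    - [0,0,-4,0,0,0,1]
    - [0,0,0,0,0,0,1]

```text
t: 4.2
tcp_pos: [0.4569, 0.0739, 0.3139]
ee_rot: [1.58, 2.714, 0.002]
force: [0.3, 0.4, -0.5]
grip_width: 0.0004
```

send_rows:
  series:
    - [-1,2,-4,0,0,0,1]
    - [-2,4,-4,0,0,0,1]
    - [-2,4,-3,0,0,0,1]
    - [-2,4,-4,0,0,0,1]
    - [-2,3,-4,0,0,0,1]
    - [-2,4,-4,0,0,0,1]
    - [-2,3,-4,0,0,0,1]
    - [-2,3,-5,0,0,0,1]
    - [-2,3,-4,0,0,0,1]
    - [-2,3,-5,0,0,0,1]

```text
t: 5.2
tcp_pos: [0.4382, 0.1087, 0.2739]
ee_rot: [1.58, 2.714, 0.008]
force: [-1.0, 3.0, 3.9]
grip_width: 0.0004
```

send_rows:
  series:
    - [-1,3,-4,0,0,0,1]
    - [-1,2,-5,0,0,0,1]
    - [-1,2,-5,0,0,0,1]
    - [-1,2,-5,0,0,0,1]
    - [-1,2,-5,0,0,0,1]
    - [-1,1,-5,0,0,0,1]
    - [0,0,-2,0,0,0,1]
    - [0,0,0,0,0,0,1]
    - [0,0,0,0,0,0,1]

```text
t: 6.1
tcp_pos: [0.4323, 0.1188, 0.2445]
ee_rot: [1.578, 2.712, 0.004]
force: [-5.9, -0.7, 22.7]
grip_width: 0.0001
```

send_rows:
  series:
    - [0,0,30,0,0,0,1]
    - [0,0,40,0,0,0,1]
    - [25,-36,0,0,0,0,1]
    - [25,-36,0,0,0,0,1]
    - [25,-36,0,0,0,0,1]
    - [28,-37,0,0,0,0,1]
    - [0,0,0,0,0,0,1]
    - [0,0,0,0,0,0,1]

```text
t: 6.9
tcp_pos: [0.5343, -0.0269, 0.3096]
ee_rot: [-1.582, -2.712, 0.003]
force: [0.2, -0.2, -0.0]
grip_width: 0.0001
```

```bash
python3 - <<'E'
from h import *
s=get_state();print(s['t'],s['tcp_pos'],s['ee_rot'],s['force'])
ims=[]
for c in ('wrist','top'):
  p=snapshot(c);ims.append(p['frame'])
  for n in ['lever_hinge','lever_bar','rocker_pivot','rocker_on_half','key_large_top','key_small_top']:
    print(c,n,[(np.round(d['centre'],4),round(d['confidence'],2)) for d in pinpoint(n,p)[:1]])
ims[1]=cv2.resize(ims[1][100:300,220:487],(512,384))
cv2.imwrite('pics/c.png',cv2.resize(np.hstack(ims)[:,:,::-1],(800,300)))
E
```

```text
6.9 [ 0.53433895 -0.02685017  0.3096017 ] [-1.58152221e+00 -2.71201185e+00  2.51789112e-03] [ 0.19228821 -0.15873859 -0.03276162]
wrist lever_hinge [(array([0.4846, 0.0273, 0.2078]), 0.74)]
wrist lever_bar []
wrist rocker_pivot [(array([ 0.5172, -0.029 ,  0.2311]), 0.74)]
wrist rocker_on_half [(array([ 0.5314, -0.0246,  0.2354]), 0.75)]
wrist key_large_top [(array([0.5222, 0.0192, 0.2352]), 0.7)]
wrist key_small_top [(array([ 0.4706, -0.0054,  0.2345]), 0.86)]
top lever_hinge [(array([0.4869, 0.0246, 0.2082]), 0.87)]
top lever_bar [(array([0.4282, 0.1173, 0.2385]), 0.88)]
top rocker_pivot [(array([ 0.5172, -0.036 ,  0.2337]), 0.8)]
top rocker_on_half [(array([ 0.5287, -0.0268,  0.2408]), 0.59)]
top key_large_top [(array([0.5208, 0.0153, 0.2334]), 0.54)]
top key_small_top [(array([0.5292, 0.1622, 0.0031]), 0.25)]
```

View pics/c.png

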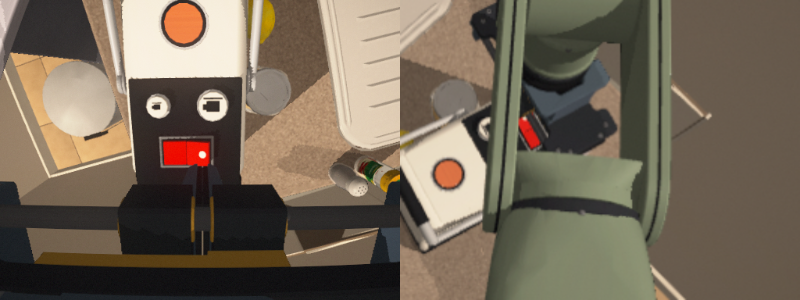

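The lever bar is down: its centre reads z≈0.2385 against 0.236 nominal, and it stopped on 23 N. The rocker and keys are where the fit puts them. The rocker is next.

send_rows:
  series:
    - [0,0,-40,0,0,0,1]
    - [0,0,-25,0,0,0,1]
    - [0,0,-5,0,0,0,1]
    - [0,0,-3,0,0,0,1]
    - [0,0,-3,0,0,0,1]
    - [0,0,-3,0,0,0,1]
    - [0,0,-2,0,0,0,1]
    - [0,0,0,0,0,0,1]
    - [0,0,0,0,0,0,1]

```text
t: 8.5
tcp_pos: [0.5355, -0.0259, 0.2327]
ee_rot: [1.578, 2.712, 0.003]
force: [-2.5, -0.2, 9.8]
grip_width: 0.0003
```

send_rows:
  series:
    - [0,0,0,0,0,0,1]
    - [0,0,40,0,0,0,1]
    - [0,0,40,0,0,0,1]
    - [0,0,0,0,0,0,1]
    - [0,0,0,0,0,0,1]

```text
t: 9.0
tcp_pos: [0.535, -0.0259, 0.3111]
ee_rot: [1.578, 2.713, 0.002]
force: [0.2, -1.0, -0.9]
grip_width: 0.0007
```

```bash
python3 - <<'E'
from h import *
s=get_state();print(s['t'],s['tcp_pos'],s['force'])
p=snapshot('wrist')
for n in ['rocker_pivot','rocker_on_half','key_large_top','key_small_top']:
    print(n,[(np.round(d['centre'],4),round(d['confidence'],2)) for d in pinpoint(n,p)[:1]])
a=p['frame'][90:240,130:330];cv2.imwrite('pics/d.png',cv2.resize(a[:,:,::-1],(600,450)))
# depth across the rocker row
np.set_printoptions(linewidth=200);print((p['z_map'][192:196,200:276].mean(0)*1000).round(1)[::4])
E
```

```text
9.0 [ 0.53504215 -0.02588755  0.3111313 ] [ 0.21872683 -1.00453556 -0.90793092]
rocker_pivot [(array([ 0.5149, -0.0258,  0.2339]), 0.63)]
rocker_on_half [(array([ 0.5311, -0.0254,  0.2291]), 0.85)]
key_large_top [(array([0.5213, 0.02  , 0.2329]), 0.57)]
key_small_top [(array([ 0.4735, -0.0091,  0.233 ]), 0.73)]
[265.6 262.8 253.4 253.8 255.1 255.4 256.3 257.8 259.6 266.3 260.  260.1 260.1 260.3 259.8 259.4 259.9 263.6 266. ]
```

View pics/d.png

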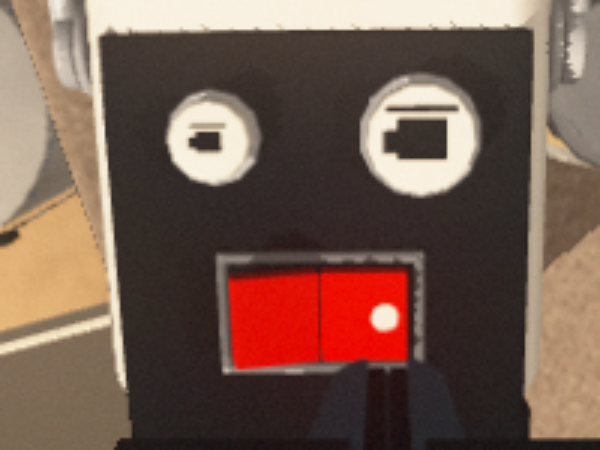

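The picture shows the rocker on: the dotted half (385,318) is now flat and the left half stands up, which the depth row also shows. Next is the large key.

send_rows:
  series:
    - [-8,22,0,0,0,0,1]
    - [-8,22,0,0,0,0,1]
    - [0,0,-40,0,0,0,1]
    - [0,0,-25,0,0,0,1]
    - [0,0,-8,0,0,0,1]
    - [0,0,-4,0,0,0,1]
    - [0,0,-3,0,0,0,1]
    - [0,0,-2,0,0,0,1]
    - [0,0,0,0,0,0,1]
    - [0,0,0,0,0,0,1]

```text
t: 10.25
tcp_pos: [0.5186, 0.0181, 0.2306]
ee_rot: [1.579, 2.714, 0.002]
force: [-5.2, 0.5, 9.6]
grip_width: 0.0007
```

send_rows:
  series:
    - [0,0,-1,0,0,0,1]
    - [0,0,0,0,0,0,1]
    - [0,0,40,0,0,0,1]
    - [0,0,45,0,0,0,1]
    - [8,-40,0,0,0,0,1]
    - [8,-40,0,0,0,0,1]
    - [0,0,30,0,0,0,1]
    - [0,0,0,0,0,0,1]
    - [0,0,0,0,0,0,1]

```text
t: 11.15
tcp_pos: [0.5352, -0.0621, 0.343]
ee_rot: [1.579, 2.712, 0.002]
force: [0.9, 0.1, -0.8]
grip_width: 0.0003
```

```bash
python3 - <<'E'
from h import *
s=get_state();print(s['t'],s['tcp_pos'],s['force'])
p=snapshot('wrist');q=snapshot('scene')
for n in ['rocker_pivot','rocker_on_half','key_large_top','key_small_top']:
    print(n,[(np.round(d['centre'],4),round(d['confidence'],2)) for d in pinpoint(n,p)[:1]])
for n in ['machine','lever_bar','mug_tea','honey_jar','lemon']:
    print(n,[(np.round(d['centre'],4),round(d['confidence'],2)) for d in pinpoint(n,q)[:1]])
b=cv2.resize(q['frame'][110:320,190:470],(512,384))
cv2.imwrite('pics/e.png',cv2.resize(np.hstack([p['frame'],b])[:,:,::-1],(800,300)))
E
```

```text
11.15 [ 0.53517721 -0.06209645  0.34304866] [ 0.90524462  0.14070484 -0.81494531]
rocker_pivot [(array([ 0.5177, -0.0274,  0.2327]), 0.91)]
rocker_on_half [(array([ 0.5288, -0.0255,  0.2296]), 0.79)]
key_large_top [(array([0.5204, 0.0187, 0.2337]), 0.6)]
key_small_top [(array([ 0.4694, -0.0079,  0.233 ]), 0.88)]
machine [(array([ 0.4908,  0.0177, -0.0014]), 0.75)]
lever_bar [(array([0.4295, 0.1246, 0.2372]), 0.73)]
mug_tea [(array([0.4341, 0.0935, 0.034 ]), 0.89)]
honey_jar [(array([ 0.5851,  0.0633, -0.0022]), 0.67)]
lemon [(array([0.529 , 0.1588, 0.0025]), 0.81)]
```

View pics/e.png

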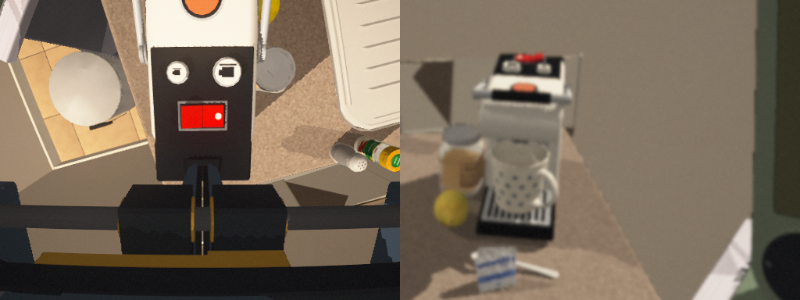

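The lever is down (520,95 in the scene half), the rocker is on, both keys are up, and mug, jar, lemon, spoon and sachets are in place. The arm is clear, so I hand in.

```bash
python3 -c "
from cell import *
print(sign_off())"
```

```text
the job is handed in; nothing more can be done
None
```

I did the three steps in order with the closed fingertips and handed the job in at about 11 s of robot time; `sign_off()` reports no verdict.

- **Lever:** I followed its arc down until it stopped on about 23 N. The bar's centre then read z ≈ 0.238 m, against 0.236 m for fully home.
- **Rocker:** I pressed the dotted half with about 10 N. The close-up and depth readings afterwards showed it flat and the other half raised.
- **Large-cup key:** I pressed it down to tip height 230.6 mm with about 9.6 N, more than the 4.5 N it needs for full travel. Its key top then read 233.7 mm (nominal 235 mm, network good to about 4 mm), so it came back up.
- **Last checks:** Machine, mug, jar and lemon read within about 4 mm of their first positions, and the spoon and sachets looked undisturbed in the picture. The small-cup key read 233 mm at the end, as before I pressed the large one. The arm was well clear, with about 1 N on the force reading.

**Disagreements:** The `rocker_pivot` network readings from the wrist camera ran up to about 9 mm off, so I used my own deprojected positions instead. My first pose fit was about 2° off, and the wrist picture corrected it.

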